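# Put the mixed-up lids back on their own storage pots

## Task

The lids of the three white storage pots have been mixed up: each lies loose on a pot of another shape. Swap them round until every lid sits on its own pot - round on round, square on square, oblong on oblong - sunk home so that its plate lies flat on the rim; the bare chopping board is free if you need to put a lid down on the way. Leave the spice jar, the honey jar and the egg timer where they stand.

Things in the scene. Friction and masses are not known exactly. Their poses are not given: they have to be found in the camera images.
- lid_round: Round wooden lid, plate 110 mm across; grey plug below 86 mm across. Pinch its top bar (56 mm along lid x, 16 mm along lid y, 28 mm high, centred) across the 16 mm. Origin: centre of the plug's underside; plug 8 mm deep, plate 9 mm, bar from 17 to 45 mm above the origin. 0.11-0.23 kg. Starts on the oblong pot, plug on its rim.
- lid_square: Square wooden lid, plate 100 x 100 mm; plug below 76 x 76 mm, edged by a grey seal. Pinch its top bar (56 mm along lid x, 16 mm along lid y, 28 mm high, centred) across the 16 mm. Origin: centre of the plug's underside; plug 8 mm deep, plate 9 mm, bar from 17 to 45 mm above the origin. 0.11-0.23 kg. Starts on the round pot, plug on its rim.
- lid_oblong: Oblong wooden lid, plate 124 mm (its x) x 88 mm (its y); plug below 100 x 64 mm, edged by a grey seal. Pinch its top bar (56 mm along lid x, 16 mm along lid y, 28 mm high, centred) across the 16 mm. Origin: centre of the plug's underside; plug 8 mm deep, plate 9 mm, bar from 17 to 45 mm above the origin. 0.11-0.23 kg. Starts on the square pot, plug on its rim.
- pot_round: White stoneware on a wooden foot, standing fixed, walls 8 mm, open at the top when its lid is off. Origin: centre of its underside, z up. Round, 110 mm across outside, 94 mm inside, rim 92 mm above its origin.
- pot_square: White stoneware on a wooden foot, standing fixed, walls 8 mm, open at the top when its lid is off. Origin: centre of its underside, z up. Square, 100 x 100 mm outside, 84 x 84 mm inside (sides along its x and y), rim 86 mm above its origin.
- pot_oblong: White stoneware on a wooden foot, standing fixed, walls 8 mm, open at the top when its lid is off. Origin: centre of its underside, z up. Oblong, 124 mm (its x) x 88 mm (its y) outside, 108 x 72 mm inside, rim 78 mm above its origin.
- board: Small bare chopping board of light wood, 140 mm (its x) x 112 mm (its y), 14 mm thick, lying fixed on the counter: a free spot to put a lid down. Origin: centre of its underside.
- spice_jar: Spice jar with a yellow-brown cap, 45 mm across, 102 mm high, standing among the pots; leave it alone. Origin: centre of its underside.
- honey_jar: Jar of honey with a red lid, 67 x 72 mm, 103 mm high, at the back right, beyond the pots; leave it alone. Origin: centre of its underside.
- egg_timer: Egg-shaped steel kitchen timer, 53 mm across, 72 mm high, at the left, by the sink; leave it alone. Origin: centre of its underside.

How it is judged:
By the outcome, as a careful person would: the job done as asked, in the order asked, and still so for the second after the job is handed in, with the robot touching nothing.
It also fails if it takes over 96 s, if anything falls off the work surface, if the arm or the gripper's body presses on something with over 40 N, if the wrist force passes 120 N, or if a joint passes its speed limit or range.

## Robot

A 6-joint arm with a two-finger parallel gripper is mounted at the origin on a cart in front of the work surface, level with it; the furniture and walls round the work are solid. World frame = base frame: x ahead of the robot, y to its left, z up, the work surface at z = 0. Lengths are in m, angles in rad, forces in N, time in s.
With the tool pointing down it reaches from about 0.275 to 1 m from the base axis. Payload 8.4 kg.
Tool frame: the origin (TCP) lies on the centre line of the jaws, within the pads' length; the fingertips stand 17 mm ahead of it and the grasp point (between the pads) lies 2 mm behind it (bot.tcp_to_tips is the z of the fingertips in the tool frame, in m); z points along the fingers, y is the line along which they close (so a half turn about z gives the same grasp; the last joint's range is limited). The gripper opens to 85 mm and grips with 20 to 120 N. Pads are 22 mm wide; open, the fingers measure 114 mm over their backs; the gripper's body (76 mm by 85 mm) begins 54 mm behind the grasp point. The pads swing forward as they close: fully open they stand 13 mm farther back than shut.
Start: joints at [-1.182, 0.353, 1.633, -0, 1.155, -0.002], TCP at [0.238, -0.578, 0.248] pointing down, gripper open.
Joint ranges: [-2.63, 2.63], [-0.92, 2.1], [0.06, 2.66], [-1.3, 4.44], [0, 2.69], [-3.02, 3.02]. Speed limits (rad/s): [2.22, 2.22, 2.79, 3.14, 3.14, 3.14].

## Interface

Orientations are given as a unit quaternion [x, y, z, w].
In Python, from workcell import bot, hand, kinematics, get_obs, vision, hand_in gives the robot as it stands. The module is installed in compiled form; this text tells all that it offers. Calls block until the motion is done:
- bot.reach(position, orientation): joint-space move of the TCP to a pose.
- bot.servo_line(position, ori=None, velocity=0.15): straight line of the TCP; ori=None keeps the orientation; velocity is the mean speed in m/s.
- bot.goto_joints(angles): joint-space move.
- hand.move_gripper(opening, strength=None): finger opening in m; strength is the grip in N (None keeps the last); returns when the fingers have stopped.
- bot.dwell(seconds).
- kinematics.solve_ik(position, orientation): joint angles nearest the present ones, or None.
- get_obs(): the state.
- vision.read_camera(name): name is "scene" or "top"; returns a dict with "frame" (420x560x3 uint8, red, green, blue), "intrinsics" (3x3 intrinsics, pixels), "view" (4x4, takes a point from world to camera coordinates). Camera axes: x right, y down, z forward; pixel columns grow to the right and rows downward; lengths in m; the calibration is good to about 2 mm. A picture is of the moment at which its call begins. There is no depth.
A pose or a line that the arm cannot do raises bot.IKError and nothing moves.
- hand_in(): hands the job in; it is judged then, once.
The state is a dict: "time_s": time; "joint_pos": joint angles; "joint_vel": joint speeds; "joint_efforts": joint torques, N m; "position": TCP position; "orientation": TCP orientation; "wrist_force": force on the tool from outside, world axes, zero at the start; "ft_torque": the same for the moment, N m; "gripper_width": finger opening in m; "grip_force": force on a finger pad.
Only numpy, scipy, OpenCV 4.12 (cv2) and the standard library are available. Lean on these libraries where they do the work, as an engineer would, in place of code of your own. Each camera call takes 0.05 s, during which the arm holds its last target. There are 200 camera calls.

## Working session

There is one attempt and no reset: what is moved stays moved. The work goes in short steps, each a Python script; the robot and the scene stay as the last script left them, time stands still between calls to the robot, and variables do not carry over. Pictures are saved under pics/ and viewed, at most 14 in all, crops included, and the job is handed in when it is done.

```bash
mkdir -p pics; ls; python3 - <<'E'
from workcell import bot, hand, vision, get_obs
import cv2,numpy as np
for n in("scene","top"):
    r=vision.read_camera(n); cv2.imwrite(f"pics/{n}0.png",r["frame"][:,:,::-1]); np.savez(f"{n}.npz",K=r["intrinsics"],T=r["view"],f=r["frame"])
    print(n,r["intrinsics"].round(1).tolist(),np.linalg.inv(r["view"]).round(3).tolist())
o=get_obs();print(o["time_s"],o["orientation"],o["wrist_force"],bot.tcp_to_tips)
E
```

```text
pics
scene [[404.5, 0.0, 273.8], [0.0, 404.5, 205.4], [0.0, 0.0, 1.0]] [[-0.91, -0.166, 0.381, 0.163], [-0.415, 0.403, -0.816, 0.759], [-0.018, -0.9, -0.435, 0.524], [0.0, 0.0, 0.0, 1.0]]
top [[412.0, 0.0, 278.3], [0.0, 412.0, 211.2], [0.0, 0.0, 1.0]] [[-0.014, -0.995, 0.095, 0.46], [-1.0, 0.013, -0.009, -0.051], [0.008, -0.095, -0.995, 0.932], [0.0, 0.0, 0.0, 1.0]]
0.1 [ 9.80968842e-01  1.94164167e-01 -1.22281784e-04 -6.25813078e-04] [-0.27942874 -0.43642499  0.01129263] 0.017
```

View pics/scene0.png

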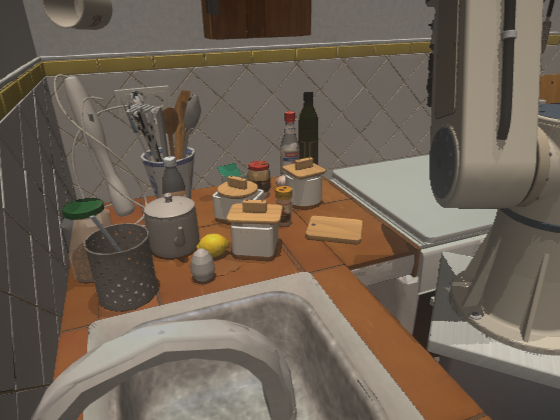

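View pics/top0.png

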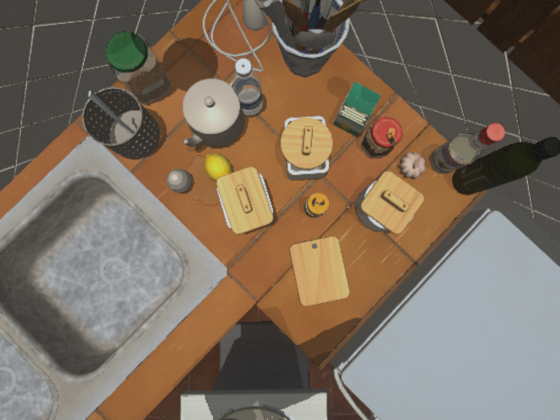

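The scene camera shows the pots around (238,200), (255,230) and (303,185). The top view shows the oblong lid on the square pot at (245,200), the round lid on the oblong pot at (307,145) and the square lid on the round pot at (392,203). The board is at (320,270) and the spice jar at (316,205).

```bash
cat > h.py <<'E'
import numpy as np, cv2
def cast(K,T,uv,z):
    uv=np.atleast_2d(np.asarray(uv,float)); C=np.linalg.inv(T)
    d=np.c_[uv,np.ones(len(uv))]@np.linalg.inv(K).T@C[:3,:3].T; o=C[:3,3]
    return (o+d*((z-o[2])/d[:,2])[:,None])[:,:2]
def rect(P):
    "min-area rectangle of world points, mm-exact: centre, long, short, angle of long side mod pi"
    (c,s,a)=cv2.minAreaRect((P*1000).astype(np.float32)); a=np.radians(a)
    if s[0]<s[1]: s=s[::-1]; a+=np.pi/2
    return np.array(c)/1000,s,(a+np.pi/2)%np.pi-np.pi/2
def blobs(mask,roi,n=1):
    m=np.zeros_like(mask);x0,x1,y0,y1=roi;m[y0:y1,x0:x1]=mask[y0:y1,x0:x1]
    cs=cv2.findContours(m,cv2.RETR_EXTERNAL,cv2.CHAIN_APPROX_NONE)[0]
    return sorted(cs,key=cv2.contourArea)[::-1][:n]
E
python3 - <<'E'
from h import *
d=np.load("top.npz");f=d["f"];hsv=cv2.cvtColor(f,cv2.COLOR_RGB2HSV)
for n,u,v in[("plateO",235,200),("plateR",295,135),("plateS",380,205),("board",320,280),("bar",244,200),("barR",307,140),("counter",270,240),("rim",307,172),("rim",225,205),("rim",370,222),("spice",318,205)]:print(n,hsv[v,u],f[v,u])
m=cv2.inRange(hsv,(11,80,150),(25,190,255))
c=f[105:305,200:440];k=cv2.cvtColor(m,cv2.COLOR_GRAY2BGR)[105:305,200:440]
cv2.imwrite("pics/crop0.png",cv2.resize(c[:,:,::-1],None,fx=3,fy=3,interpolation=cv2.INTER_CUBIC))
cv2.imwrite("pics/mask0.png",cv2.resize(k,None,fx=3,fy=3))
E
```

```text
plateO [ 22 108 207] [207 184 119]
plateR [ 19 119 204] [204 170 109]
plateS [ 19 118 205] [205 171 110]
board [ 17 126 204] [204 160 103]
bar [ 21 109 205] [205 180 117]
barR [ 21 110 206] [206 180 117]
counter [ 14 163 160] [160 104  58]
rim [ 97  11 217] [208 215 217]
rim [ 23 110 206] [206 184 117]
rim [17 44 92] [92 85 76]
spice [ 19 174 192] [192 142  61]
```

View pics/crop0.png

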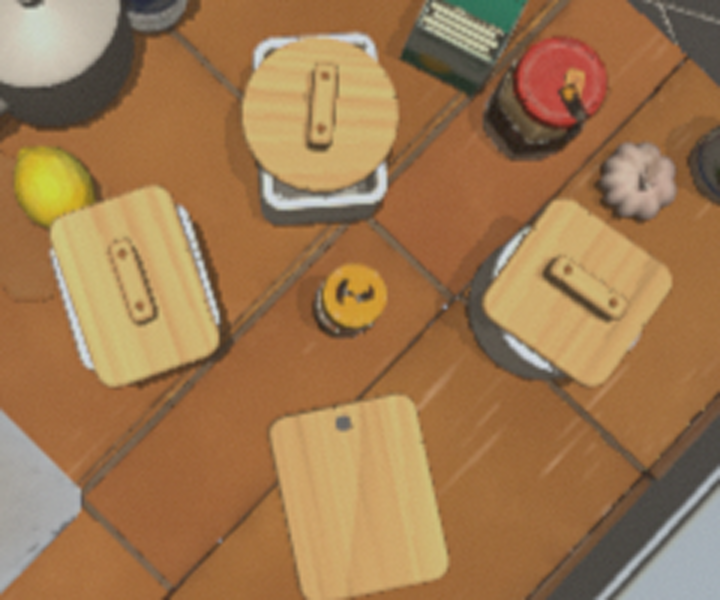

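View pics/mask0.png

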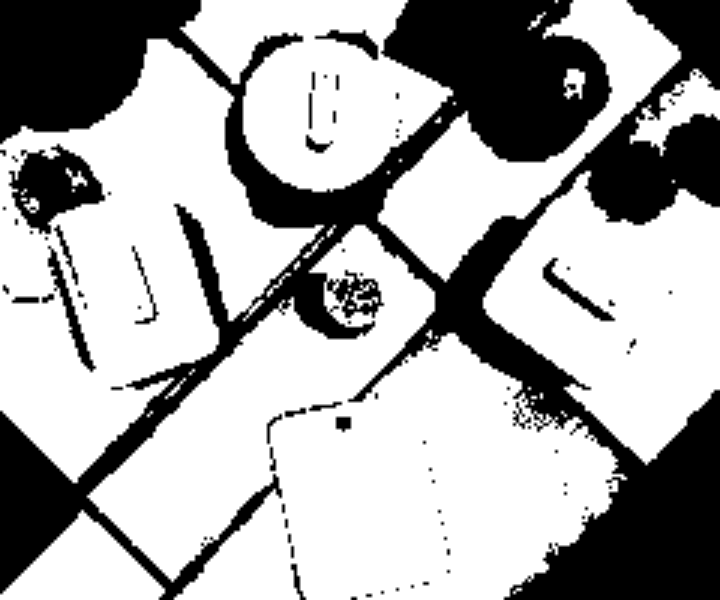

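The crop shows three lids and the board clearly, with bars at crop px (132,280), (321,105) and (588,287). The mask was too loose because the counter leaks in, so I'll tighten saturation and value.

```bash
cat >> h.py <<'E'
ROI=dict(O=(212,276,164,236),R=(278,335,112,172),S=(357,428,168,237),B=(286,354,232,308))
def light(f):
    hsv=cv2.cvtColor(f,cv2.COLOR_RGB2HSV)
    return cv2.morphologyEx(cv2.inRange(hsv,(14,70,170),(28,142,255)),cv2.MORPH_OPEN,np.ones((3,3),np.uint8))
E
python3 - <<'E'
from h import *
d=np.load("top.npz");f=d["f"];K,T=d["K"],d["T"]
m=light(f);k=cv2.cvtColor(m,cv2.COLOR_GRAY2BGR)//3+f[:,:,::-1]//2
for n,z in dict(O=.103,R=.095,S=.109,B=.014).items():
    c=blobs(m,ROI[n])[0]; h=cv2.convexHull(c)[:,0]
    cv2.drawContours(k,[cv2.convexHull(c)],-1,(0,0,255),1)
    P=cast(K,T,h,z); M=cv2.moments(h[:,None]); cen=cast(K,T,[[M['m10']/M['m00'],M['m01']/M['m00']]],z)[0]
    print(n,rect(P),cen.round(4))
cv2.imwrite("pics/m1.png",cv2.resize(k[105:305,200:440],None,fx=3,fy=3))
E
```

```text
O (array([0.56408508, 0.0104217 ]), (122.69917297363281, 86.7889404296875), np.float64(0.32414179181000513)) [0.5634 0.0105]
R (array([ 0.68362689, -0.11893022]), (106.04780578613281, 105.99725341796875), np.float64(1.5560072606294684)) [ 0.6827 -0.1185]
S (array([ 0.55463495, -0.28868713]), (98.97418975830078, 98.522705078125), np.float64(0.9233373910064295)) [ 0.5544 -0.2886]
B (array([ 0.41446716, -0.14791759]), (138.24586486816406, 110.31900024414062), np.float64(0.18619542360035113)) [ 0.4138 -0.148 ]
```

View pics/m1.png

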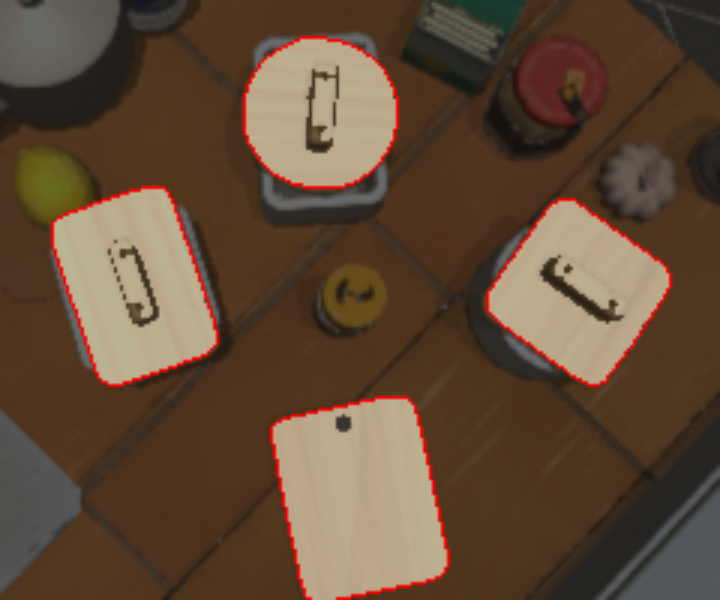

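The plates come out at 122.7x86.8, 106 and 99 mm, and the board at 138x110. All match the given sizes less about one pixel of edge, so I'm moving now: oblong lid to the board first, then look at the uncovered square pot.

```bash
cat > r.py <<'E'
from h import *
from workcell import bot, hand, kinematics, get_obs, vision
from scipy.spatial.transform import Rotation as Ro
PARK=[-1.182,0.353,1.633,0,1.155,-0.002]; ZT=.225; G=.022
def quat(yaw): c,s=np.cos(yaw),np.sin(yaw); return Ro.from_matrix(np.array([[c,s,0],[s,-c,0],[0,0,-1]]).T).as_quat()
def best(p,yaw,step=np.pi):
    "equivalent yaw with the last joint nearest its middle"
    c=[]
    for k in range(-3,4):
        j=kinematics.solve_ik(p,quat(yaw+k*step))
        if j is not None: c.append((abs(j[5]),yaw+k*step))
    return min(c)[1]
def st(t=""):
    o=get_obs(); print(t,"t%.1f"%o["time_s"],"p",o["position"].round(4),"F",np.round(o["wrist_force"],1),"w%.4f g%.0f"%(o["gripper_width"],o["grip_force"]),"q6 %.2f"%o["joint_pos"][5]); return o
def pick(xy,yaw,ztop):
    "ztop: height of the plate's top"
    x,y=xy; up=[x,y,ZT]; yaw=best(up,yaw); hand.move_gripper(.05,60)
    bot.reach(up,quat(yaw)); bot.servo_line([x,y,ztop+G],velocity=.15)
    hand.move_gripper(0.0,60); st("gripped"); bot.servo_line(up,velocity=.15); st("lifted"); return yaw
def place(xy,yaw,zseat,step=np.pi,low=.001):
    "zseat: plate-top height once seated"
    x,y=xy; up=[x,y,ZT]; yaw=best(up,yaw,step)
    try: bot.servo_line(up,ori=quat(yaw),velocity=.2)
    except bot.IKError: print("reach"); bot.reach(up,quat(yaw))
    bot.servo_line([x,y,zseat+G+.02],velocity=.15); st("above")
    bot.servo_line([x,y,zseat+G+low],velocity=.04); st("down")
    return yaw
def release():
    p=get_obs()["position"]; hand.move_gripper(.05); bot.servo_line([p[0],p[1],ZT],velocity=.2)
def look(name):
    bot.goto_joints(PARK); r=vision.read_camera("top"); f=r["frame"]
    np.savez("top.npz",K=r["intrinsics"],T=r["view"],f=f)
    cv2.imwrite(f"pics/{name}.png",cv2.resize(f[105:305,200:440,::-1],None,fx=3,fy=3,interpolation=cv2.INTER_CUBIC)); return r
E
python3 - <<'E'
from r import *
pick([.5640,.0104],.324,.103); place([.414,-.148],.186,.031); release(); r=look("a1"); st()
f,K,T=r["frame"],r["intrinsics"],r["view"]
h=cv2.convexHull(blobs(light(f),(270,360,225,308))[0])[:,0]; print(rect(cast(K,T,h,.031)))
E
```

```text
gripped t4.2 p [0.5647 0.0104 0.1261] F [-0.9 -0.8  5.8] w0.0149 g59 q6 1.26
lifted t5.0 p [0.5633 0.0104 0.2241] F [ 0.4  0.2 -1. ] w0.0148 g59 q6 1.26
above t7.4 p [ 0.4145 -0.1481  0.0735] F [-0.3 -0.9 -2. ] w0.0149 g59 q6 1.04
down t8.0 p [ 0.4138 -0.1479  0.054 ] F [-2.4  0.7  8.9] w0.0152 g60 q6 1.04
 t11.2 p [ 0.2393 -0.5773  0.2484] F [0.  0.4 0.1] w0.0503 g0 q6 -0.00
(array([ 0.41534317, -0.14608286]), (135.60317993164062, 108.32719421386719), np.float64(0.18619535702132395))
```

View pics/a1.png

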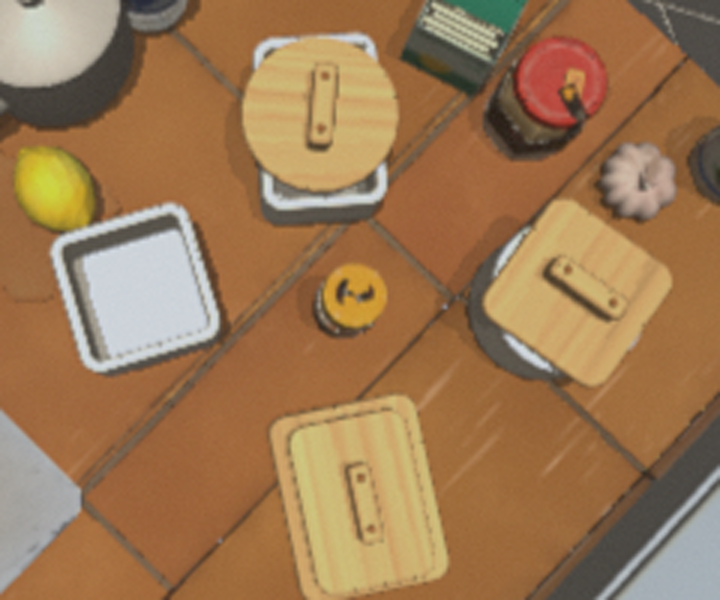

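The oblong lid now lies on the board at crop (365,500), and the square pot is open at crop (137,288) with its white rim fully visible. Next I'll measure the rim, and the lid on the board to get the camera-to-arm bias.

```bash
cat >> h.py <<'E'
def white(f,roi,smax=45,vmin=165):
    hsv=cv2.cvtColor(f,cv2.COLOR_RGB2HSV); return cv2.convexHull(blobs(cv2.inRange(hsv,(0,0,vmin),(180,smax,255)),roi)[0])[:,0]
E
python3 - <<'E'
from h import *
d=np.load("top.npz");f=d["f"];K,T=d["K"],d["T"]
k=f[:,:,::-1].copy()
for v in(150,165,180):
    h=white(f,(212,276,168,234),45,v); print("square",v,rect(cast(K,T,h,.086)))
cv2.polylines(k,[h],True,(0,0,255),1)
hsv=cv2.cvtColor(f,cv2.COLOR_RGB2HSV)
print(hsv[270,302],hsv[270,330],hsv[238,325],hsv[290,294])
m=cv2.morphologyEx(cv2.inRange(hsv,(19,70,170),(28,142,255)),cv2.MORPH_OPEN,np.ones((3,3),np.uint8))
h=cv2.convexHull(blobs(m,(286,354,232,308))[0])[:,0]; print("O",rect(cast(K,T,h,.031)))
cv2.polylines(k,[h],True,(0,0,255),1)
cv2.imwrite("pics/m2.png",cv2.resize(k[105:305,200:440],None,fx=3,fy=3))
E
```

```text
square 150 (array([0.56456506, 0.01125035]), (99.5268783569336, 99.41727447509766), np.float64(0.28118007657901023))
square 165 (array([0.56448602, 0.01094427]), (98.64473724365234, 98.52812194824219), np.float64(0.2811979197583139))
square 180 (array([0.56457941, 0.01088989]), (98.0724868774414, 97.99239349365234), np.float64(0.2821328557484999))
[ 26 101 205] [ 22 109 206] [ 17 123 197] [ 15 162 162]
O (array([ 0.40996158, -0.13257538]), (121.93734741210938, 55.67988586425781), np.float64(0.18604853362147655))
```

View pics/m2.png

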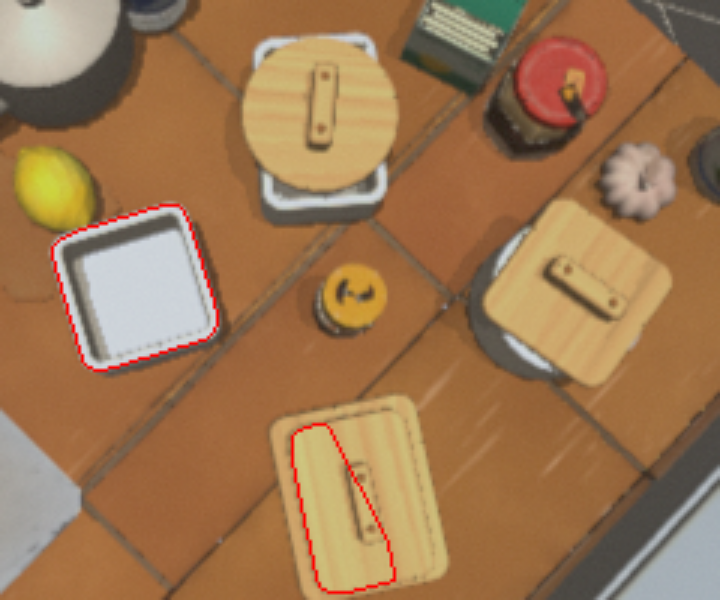

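The square rim measures about 99x99 mm centred at (0.5645, 0.011), yaw 0.28. The lid-on-board outline only covers its left part, but its left edge plus the half-width of 44 mm puts the centre at about (0.413, -0.148). The TCP released it at (0.4138, -0.1479), so the bias is about 1 mm. Next is the square lid onto the square pot, with a guarded descent.

```bash
cat >> r.py <<'E'
def insert(xy,yaw,zseat,step=np.pi):
    yaw=place(xy,yaw,zseat,step,low=.010); x,y=xy; f0=get_obs()["wrist_force"][2]
    for l in(.006,.003,.001,-.0005):
        bot.servo_line([x,y,zseat+G+l],velocity=.04); o=st("ins")
        if o["wrist_force"][2]-f0>(25 if l>.001 else 40): print("CONTACT at",l); return False
    return True
E
python3 - <<'E'
from r import *
pick([.5546,-.2887],.923,.109)
if insert([.5645,.0110],.2815,.095,np.pi/2): release(); r=look("a2"); st()
E
```

```text
gripped t14.2 p [ 0.5554 -0.2892  0.1321] F [-0.6 -1.2  6. ] w0.0148 g61 q6 0.17
lifted t14.9 p [ 0.5539 -0.2883  0.2239] F [-0.8 -0.  -1.8] w0.0148 g59 q6 0.17
above t17.3 p [0.5651 0.0108 0.1376] F [-0.3 -0.1 -1.3] w0.0147 g59 q6 -0.26
down t17.7 p [0.5644 0.011  0.127 ] F [ 0.4 -0.3 -1.6] w0.0147 g59 q6 -0.26
ins t18.0 p [0.5643 0.011  0.1228] F [-0.  -0.6 -1.2] w0.0151 g59 q6 -0.26
ins t18.2 p [0.5644 0.011  0.1198] F [-0.5 -0.3 -0.5] w0.0145 g59 q6 -0.26
ins t18.5 p [0.5648 0.011  0.1183] F [-1.1 -0.5  1.3] w0.0147 g60 q6 -0.26
ins t18.7 p [0.5648 0.011  0.1183] F [-6.4 -0.3 19.5] w0.0149 g62 q6 -0.26
 t22.3 p [ 0.2393 -0.5776  0.2484] F [ 0.4  0.2 -0.4] w0.0501 g0 q6 -0.00
```

Contact force stayed near zero until the seat height, so the lid went in. I'll look at it and measure the round pot, now open.

```bash
python3 - <<'E'
from h import *
d=np.load("top.npz");f=d["f"];K,T=d["K"],d["T"]; k=f[:,:,::-1].copy()
for v in(140,165,180):
    h=white(f,(352,428,172,240),45,v); P=cast(K,T,h,.092); c,s=cv2.minEnclosingCircle((P*1000).astype(np.float32)); e=cv2.fitEllipse((P*1000).astype(np.float32)); print(v,c,2*s,e)
cv2.polylines(k,[h],True,(0,0,255),1)
h=cv2.convexHull(blobs(light(f),(205,280,160,240))[0])[:,0]; print("S",rect(cast(K,T,h,.095))); cv2.polylines(k,[h],True,(0,0,255),1)
cv2.imwrite("pics/m3.png",cv2.resize(k[105:305,200:440],None,fx=3,fy=3,interpolation=cv2.INTER_CUBIC))
E
```

```text
140 (554.6255493164062, -287.28948974609375) 110.0653076171875 ((554.5769653320312, -287.61492919921875), (108.9092025756836, 109.54013061523438), 90.83302307128906)
165 (554.7235717773438, -287.5967712402344) 109.59907531738281 ((554.5736083984375, -287.98748779296875), (108.26171112060547, 108.9503173828125), 101.27792358398438)
180 (554.3531494140625, -288.1915283203125) 108.6600341796875 ((554.3461303710938, -288.2346496582031), (107.92276763916016, 108.3200912475586), 76.33706665039062)
S (array([0.56559027, 0.01126012]), (98.90526580810547, 98.46295928955078), np.float64(0.27899407073248916))
```

View pics/m3.png

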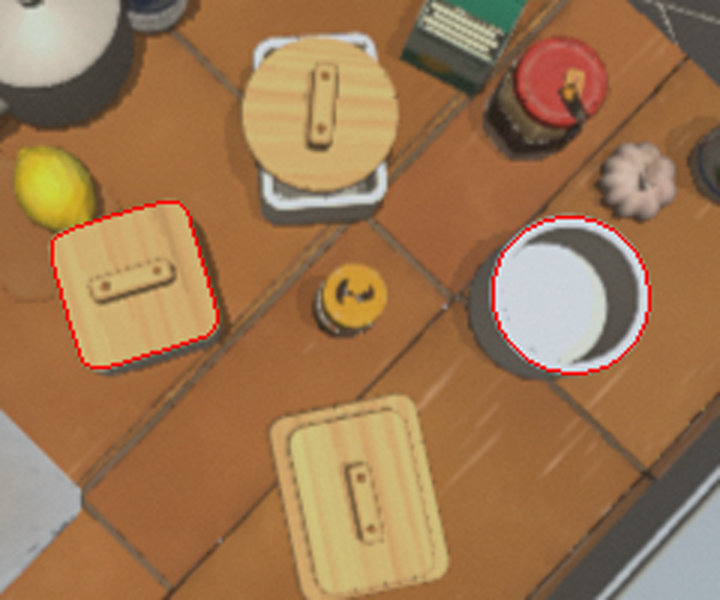

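The square lid is flush on the square pot, its plate outline at crop (135,285) matching the rim within 1 mm. The round pot is open, 109 mm across at (0.5545, -0.288). Next is the round lid.

```bash
python3 - <<'E'
from r import *
yw=pick([.6832,-.1187],-.087,.095)
if insert([.5545,-.288],-.087,.101,np.pi/6): release(); r=look("a3"); st()
else: raise SystemExit
f,K,T=r["frame"],r["intrinsics"],r["view"]; k=f[:,:,::-1].copy()
for v in(150,165,180):
    h=white(f,(278,335,108,180),45,v); print("oblong pot",v,rect(cast(K,T,h,.078)))
cv2.polylines(k,[h],True,(0,0,255),1)
h=cv2.convexHull(blobs(light(f),(350,430,160,240))[0])[:,0]; print("R",rect(cast(K,T,h,.101))); cv2.polylines(k,[h],True,(0,0,255),1)
cv2.imwrite("pics/m4.png",cv2.resize(k[105:305,200:440],None,fx=3,fy=3,interpolation=cv2.INTER_CUBIC))
E
```

```text
gripped t26.1 p [ 0.6839 -0.1189  0.1182] F [-0.7  0.1  6.2] w0.0147 g59 q6 1.48
lifted t26.9 p [ 0.6825 -0.1186  0.2238] F [-1.   1.1 -2.5] w0.0148 g58 q6 1.48
above t28.9 p [ 0.5551 -0.288   0.1436] F [ 0.8 -0.2 -1.4] w0.0145 g59 q6 0.13
down t29.3 p [ 0.5544 -0.288   0.133 ] F [-0.2  0.4 -1.8] w0.0149 g59 q6 0.13
ins t29.5 p [ 0.5543 -0.2879  0.1287] F [-0.2  1.  -2.5] w0.0148 g59 q6 0.13
ins t29.8 p [ 0.5544 -0.2879  0.1258] F [-0.4 -0.  -2.5] w0.0149 g59 q6 0.13
ins t30.0 p [ 0.5548 -0.2882  0.1243] F [-0.1  0.5  0.5] w0.0149 g59 q6 0.13
ins t30.3 p [ 0.5548 -0.2882  0.1242] F [-4.9  2.8 13.7] w0.0147 g61 q6 0.13
 t33.0 p [ 0.2395 -0.5775  0.2483] F [ 0.  -0.8 -0.2] w0.0502 g0 q6 -0.00
oblong pot 150 (array([ 0.68202429, -0.11962952]), (123.57525634765625, 86.64850616455078), np.float64(0.054033512018565766))
oblong pot 165 (array([ 0.68192889, -0.11971098]), (123.00486755371094, 86.3346939086914), np.float64(0.05628737853861354))
oblong pot 180 (array([ 0.68179645, -0.11977926]), (122.26490783691406, 86.01805114746094), np.float64(0.0539845098545082))
R (array([ 0.55333875, -0.28993362]), (106.74894714355469, 106.12535095214844), np.float64(-0.03445091817737378))
```

View pics/m4.png

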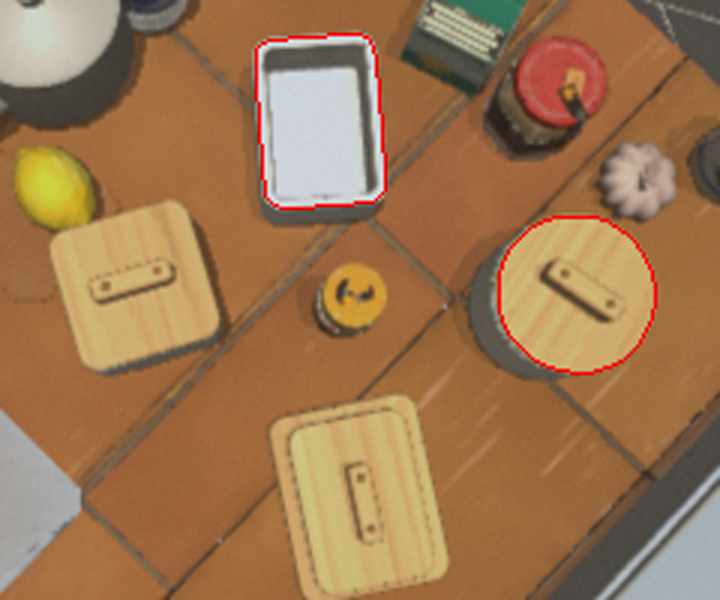

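The round lid is in, plate at crop (577,295). The oblong pot is open, 123x86 mm at (0.6819, -0.1197), yaw 0.055. Last is the oblong lid from the board.

```bash
python3 - <<'E'
from r import *
pick([.4138,-.1479],.186,.031)
if insert([.6819,-.1197],.0545,.087): release(); r=look("a4"); st()
else: raise SystemExit
f,K,T=r["frame"],r["intrinsics"],r["view"]
for n,roi,z in(("O",(270,345,105,185),.087),("S",(205,280,160,240),.095),("R",(350,430,160,240),.101)):
    print(n,rect(cast(K,T,cv2.convexHull(blobs(light(f),roi)[0])[:,0],z)))
s=vision.read_camera("scene")["frame"]; cv2.imwrite("pics/s4.png",cv2.resize(s[140:290,190:390,::-1],None,fx=4,fy=4,interpolation=cv2.INTER_CUBIC))
E
```

```text
gripped t36.6 p [ 0.4142 -0.1481  0.0537] F [-1.5  0.8  6.7] w0.0147 g59 q6 1.04
lifted t37.9 p [ 0.4133 -0.1477  0.2242] F [ 0.3  0.2 -1. ] w0.0150 g58 q6 1.04
above t40.2 p [ 0.6825 -0.1199  0.1299] F [-0.6 -1.1 -1.3] w0.0148 g58 q6 1.34
down t40.6 p [ 0.6818 -0.1197  0.1189] F [-0.2 -0.2 -2.3] w0.0146 g58 q6 1.34
ins t40.9 p [ 0.6817 -0.1197  0.1147] F [-0.5  0.6 -1.3] w0.0149 g58 q6 1.34
ins t41.1 p [ 0.6818 -0.1197  0.1117] F [-0.3 -0.  -2.3] w0.0150 g58 q6 1.34
ins t41.4 p [ 0.6818 -0.1197  0.1099] F [-0.8  0.7 -1.5] w0.0146 g58 q6 1.34
ins t41.6 p [ 0.682  -0.1197  0.1097] F [-3.1  1.2  8.4] w0.0147 g60 q6 1.34
 t45.1 p [ 0.2392 -0.5778  0.2484] F [ 0.6 -0.7 -0.2] w0.0502 g0 q6 -0.00
O (array([ 0.68092444, -0.12001107]), (122.92469024658203, 86.71955108642578), np.float64(0.05654091147438889))
S (array([0.56559027, 0.01126012]), (98.90526580810547, 98.46295928955078), np.float64(0.27899407073248916))
R (array([ 0.55422748, -0.28975983]), (106.21965789794922, 104.51768493652344), np.float64(1.557060008208377))
```

View pics/a4.png

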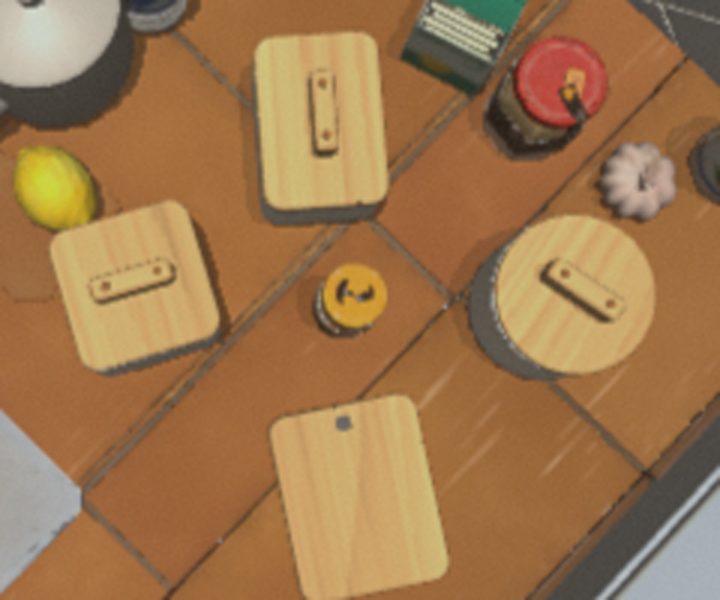

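View pics/s4.png

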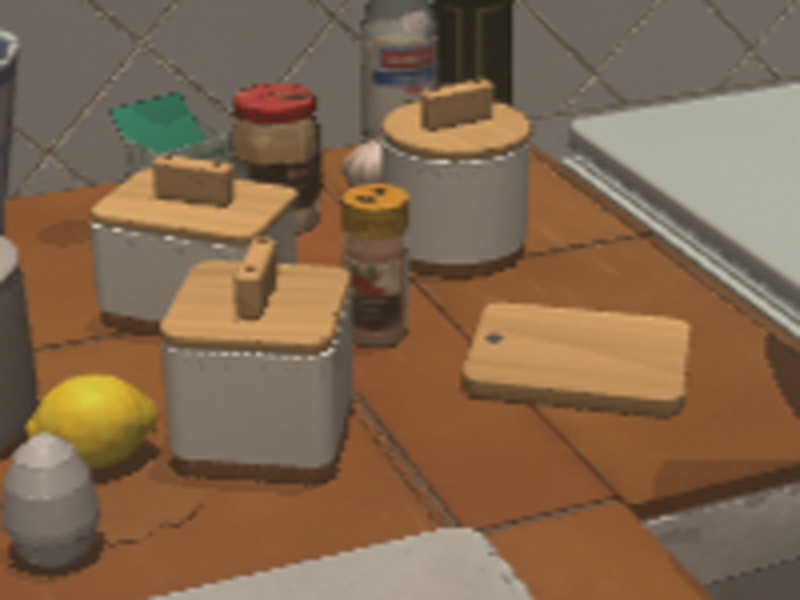

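All three lids lie flat on their matching pots in both views: crop top (320,125), (135,285) and (577,295). The jars and the timer are where they were, and the arm is parked clear.

```bash
python3 -c "
from workcell import hand_in
print(hand_in())"
```

```text
the job is handed in; nothing more can be done
None
```

All three lids are seated flat on their own pots, the spice jar, honey jar and egg timer are where they stood, and the job was handed in at about 45 s of robot time.

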